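# Hang the ophthalmoscope on the spring balancer

## Robot

A 6-joint arm with a two-finger parallel gripper is mounted at the origin on the work surface. World frame = base frame: x ahead of the robot, y to its left, z up, the work surface at z = 0. Lengths are in m, angles in degrees, forces in N, time in s.
With the tool pointing down it reaches from about 0.3 to 0.75 m from the base axis. Payload 8.5 kg.
Tool frame: the origin (TCP) lies on the centre line of the jaws, within the pads' length; the fingertips stand 11 mm ahead of it and the grasp point (between the pads) lies 8 mm behind it; x points along the fingers, y is the direction in which the jaws open and shut, and the axes are right-handed (so a half turn about x gives the same grasp; the last joint's range is limited). The gripper opens to 85 mm and grips with 20 to 120 N. Pads are 22 mm wide; open, the fingers measure 114 mm over their backs; the gripper's body (76 mm by 85 mm) begins 54 mm behind the grasp point. The pads swing forward as they close: fully open they stand 13 mm farther back than shut.
Start: joints at [-88.94, 21.807, 74.336, -0, 83.858, -12.336], TCP at [0.127, -0.535, 0.242] pointing down, gripper open.
Joint ranges: [-178.18, 178.18], [-50.72, 133.34], [12.68, 142.11], [-81.47, 261.47], [9.98, 163.14], [-165.26, 165.26]. Speed limits (degrees/s): [136.94, 136.94, 180, 180, 180, 180].

## Interface

Orientations are given as a 3x3 rotation matrix whose columns are the frame's x, y, z axes.
In Python, from rig import env gives the robot as it stands.
- The arm moves only by the tool carry_out, never from a script. Its argument "motion" is a list that holds one entry, the list of rows, each a list of 7 numbers: the shift along the tool's x, y, z in cm, then the turn, a rotation vector about the tool's x, y, z in rad, then the finger opening in cm, from 0 to 8.54. A call has 1 to 5 rows; each row is the pose to reach, as a shift and turn from the pose commanded when the call began, along the tool's axes at that moment; what a row does not reach only later rows make up. A row lasts 1/12 s, in which the tool goes at most 41.7 mm and 7.16 degrees, less where a joint would pass 70% of its speed; a pose out of reach is approached as far as the arm can. A call with a gripper value outside its range is refused whole. The fingers move at their own pace and stop on an object; "grip_force" is the grip in N (left out, the last holds). Time passes only in rows, so rows that repeat a pose let the fingers close. It gives the time, the measured TCP pose, the force and the opening at its end, in the units of the state.
- env.observe(): the state, without advancing time (a new reading comes with each control period).
- env.get_image(name): name is "side" or "top" or "wrist"; returns a dict with "image" (420x560x3 uint8, red, green, blue), "fov_y" (degrees; the focal length in pixels is half the picture's height over the tangent of half this angle, whatever the lens; pixels are square), "cx", "cy" (the principal point, pixels), "R" (3x3) and "t" (3): a world point X has camera coordinates R X + t. Camera axes: x right, y down, z forward; pixel columns grow to the right and rows downward; lengths in m; the calibration is good to about 2 mm. A picture is of the moment at which its call begins. There is no depth.
- env.close_job(): hands the job in, once; it reports no verdict.
The state is a dict: "time_s": time; "q": joint angles; "qvel": joint speeds; "joint_efforts": joint torques, N m; "position": TCP position; "tool_rot": TCP orientation; "ft_force": force on the tool from outside, world axes, zero at the start; "wrist_torque": the same for the moment, N m; "grip_width": finger opening in m.
Only numpy, scipy, OpenCV 4.12 (cv2) and the standard library are available. Lean on these libraries where they do the work, as an engineer would, in place of code of your own. Each camera call takes 0.05 s, during which the arm holds its last target. There are 200 camera calls.

## Task

Take the grey grip of the balancer's sprung hook, pull the hook down beside the ophthalmoscope standing in its desk well, swing it in so that the hook reaches under the steel bail, and let it up slowly (a few centimetres a second) until the hook carries the instrument. Feel for the height where the spring just balances the instrument (its weight is not known) and let go only there, so that it floats lifted off the floor of its well, still upright with its foot in it, and does not jump or drop. Do not let the hook fly up or press hard against the instrument, and leave the other things on the desk alone.

Things in the scene. Friction and masses are not known exactly. Their poses are not given: they have to be found in the camera images.
- pivot (a point): Foot of the balancer stand: round white base 124 mm wide, 18 mm high, with a 22 mm aluminium post 382 mm high, fixed. The point is on the post's axis (about which the swing arm turns), at desk height; z up. At joint swing = 0 the arm points along this frame's -x.
- swing (a joint): Angle (rad) of the white swing arm about the post, positive anticlockwise from above, -0.8 to 0.8. The level arm, 348 to 372 mm above the desk, carries at its end, 160 mm from the post's axis, a round white reel housing 52 mm wide, 346 to 392 mm high. Turns freely with slight friction (0.04 N m).
- reel (a joint): How far (m) the hook is pulled straight down out of the reel housing: 0 retracted, 0.12 lowest. A spring pulls up with 2.9 N at 0, growing by 64 N per m; hook and grip weigh 1.0 N; friction 0.15 N, little damping. The empty hook thus takes about 6.4 N downwards at 70 mm, where it meets the bail, 8 N at 95 mm, and flies up if let go.
- hook: Steel J hook of 6 mm bar. Origin: where the centre of a 6 mm bar hanging in it lies; 160 mm from the post's axis, 262 mm above the desk when retracted. x along the arm towards the post, z up. Mouth opens up: shank axis 9.5 mm to +y, free tip 10.5 mm to -y, reaching 15 mm above the origin; lowest point 10 mm below it. It goes in tip first, moving to its -y, which is growing swing.
- pull_grip (a point): Centre of the grey upright grip by which the hook is pulled: 26 (x) by 13 (y, pinch across this) by 44 mm high; axes as the hook's. 265 mm from the post's axis, 105 mm further out than the hook and 62 mm above its origin, joined by an 8 mm bar; 324 mm above the desk when retracted. Turns with the arm. Nothing stands above it; the reel housing begins 79 mm behind it.
- scope: Ophthalmoscope, loose, standing in the well: black handle 28 mm round, 105 mm high, black head 46 (x) by 30 (y) by 30 mm centred 124 mm up (top 139 mm), steel bail on top. Origin at the centre of the handle's underside, z up. Weight unknown, between 2.6 and 5.8 N.
- bail (a point): Middle of the level top bar of the bail, a square arch of 6 mm steel bar on the scope's head. The top bar lies along x, 180 mm above the foot (192 mm above the desk in the well); opening under it 34 mm wide, 38 mm high. The hook enters it along y. In its well the scope can lean or shift by 1 to 4 mm at the bail.
- well_floor (a point): Centre of the floor of the well's bore, 12 mm above the desk; z up. The well is a white plastic block 66 by 66 by 85 mm, fixed, with a round bore 31 mm wide and 73 mm deep (1.5 mm free around the handle). Its middle lies 154 to 169 mm from the post's axis, so almost on the hook's circle.
- drops: Small white bottle with cap, 28 mm wide, 60 mm high, near the stand; origin under it. Leave alone.
- trial_lens: Trial lens in a dark 38 mm rim with a tab, 5 mm thick, lying near the stand; origin under its middle. Leave alone.
- occluder: Black eye cover paddle lying flat: 100 mm handle, 64 mm disc towards its +x, 5 mm thick; origin under the handle's middle. Leave alone.
- pd_meter: White handheld meter with a dark screen, 150 by 65 by 28 mm; origin under its middle. Leave alone.
- glasses_case: Blue spectacle case, 160 by 60 by 40 mm; origin under its middle. Leave alone.
- eye_model: Eye model on a white stand 150 by 170 mm with an upright panel 165 mm high; origin under its middle. Leave alone.
Things that resemble listed ones, but are neither listed nor needed, are in the scene too. Leave any turquoise look-alike of the scope alone.

How it is judged:
By the outcome, as a careful person would: the job done as asked, in the order asked, and still so for the second after the job is handed in, with the robot touching nothing.
It also fails if it takes over 64 s, if anything falls off the work surface, if the arm or the gripper's body presses on something with over 40 N, if the wrist force passes 120 N, or if a joint passes its speed limit or range.

## Working session

There is one attempt and no reset: what is moved stays moved. The work goes in short steps, Python scripts to look and compute and a tool call to move; the robot and the scene stay as the last step left them, time stands still between calls to the robot, and variables do not carry over. Pictures are saved under pics/ and viewed, on a budget of 10 in all, crops included, one or two more only if the job needs it, and the job is handed in when it is done.

Besides the shell and the picture viewer there is one more tool, called after "Call:" as name(argument=value, ...), one argument or row to a line, values as JSON. carry_out: Moves the arm, as the interface text tells. Its arguments: {"type":"object","properties":{"motion":{"type":"array","items":{"type":"array","items":{"type":"array","items":{"type":"number"}}}},"grip_force":{"type":"number"}},"required":["motion"]}

```bash
mkdir -p pics; cat > h.py <<'E'
import numpy as np, cv2
from rig import env
def cam(n):
    d=env.get_image(n); d['f']=d['image'].shape[0]/2/np.tan(np.radians(d['fov_y'])/2); d['R']=np.array(d['R']);d['t']=np.array(d['t']); return d
def save(d,p): cv2.imwrite('pics/'+p,cv2.cvtColor(d['image'],cv2.COLOR_RGB2BGR))
def ray(d,u,v):
    r=d['R'].T@np.array([(u-d['cx'])/d['f'],(v-d['cy'])/d['f'],1]); return -d['R'].T@d['t'],r
def onz(d,u,v,z):
    c,r=ray(d,u,v); return c+r*(z-c[2])/r[2]
def proj(d,X):
    p=d['R']@np.array(X)+d['t']; return np.array([d['cx']+d['f']*p[0]/p[2],d['cy']+d['f']*p[1]/p[2]])
E
python3 - <<'E'
from h import *
a=[cam(n) for n in ('top','side')]
for n,d in zip(('top','side'),a):
    print(n,-d['R'].T@d['t'],d['f'],d['R'][2]); save(d,n+'1.png')
o=env.observe(); print(o['position'],o['tool_rot'],o['ft_force'],o['grip_width'],o['time_s'])
E
```

```text
top [0.40924783 0.00455929 1.34968899] 449.45349889948847 [ 0.17734894 -0.00190444 -0.98414619]
side [0.10430331 1.12184365 1.13990695] 499.5537090691509 [ 0.32395648 -0.72570483 -0.6069635 ]
[ 0.12742261 -0.53478581  0.24178835] [[-1.58500223e-05  2.31654673e-01 -9.72798084e-01]
 [ 1.27584196e-03 -9.72797288e-01 -2.31654505e-01]
 [-9.99999186e-01 -1.24480835e-03 -2.80135895e-04]] [1.06201748 0.32249289 0.26196055] 0.08528715934012822 0.1
```

View pics/top1.png

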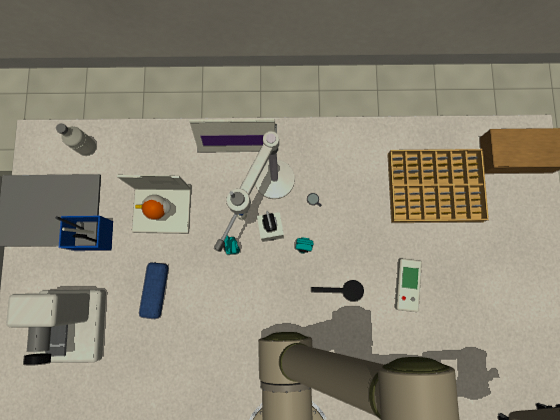

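View pics/side1.png

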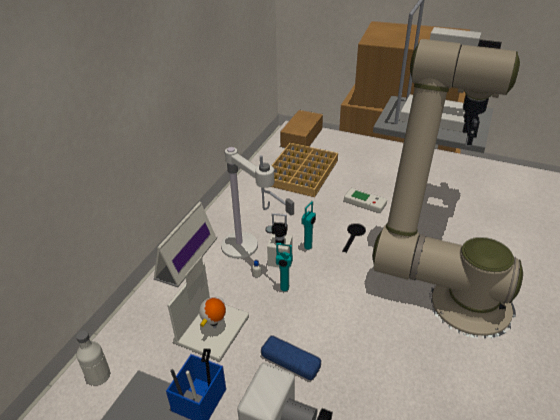

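The top view shows the stand base around (280,182), the reel housing at (238,200), the grip at about (219,244) and the scope in its well at (269,222). Turquoise look-alikes stand at (232,246) and (304,244). Next I'll zoom in.

```bash
python3 - <<'E'
from h import *
t=cam('top');s=cam('side')
a=cv2.resize(t['image'][120:270,200:330],None,fx=4,fy=4,interpolation=cv2.INTER_CUBIC)[:600,:520]
b=cv2.resize(s['image'][140:300,215:325],None,fx=3.6,fy=3.6,interpolation=cv2.INTER_CUBIC)
b=cv2.resize(s['image'][140:290,220:290+30],None,fx=4,fy=4,interpolation=cv2.INTER_CUBIC)
cv2.imwrite('pics/t2.png',a[...,::-1]);cv2.imwrite('pics/s2.png',b[...,::-1])
print(t['cx'],t['cy'],s['cx'],s['cy'],t['R'],s['R'])
for uv in [(280,182)]: print(onz(t,*uv,.018))
E
```

```text
284.63561877437576 210.27414664901355 281.50933800118423 202.84654119661752 [[-1.17722261e-02 -9.99930688e-01 -1.86439176e-04]
 [-9.84077623e-01  1.16186562e-02 -1.77359068e-01]
 [ 1.77348941e-01 -1.90444042e-03 -9.84146191e-01]] [[-0.91800271 -0.39624276 -0.01620797]
 [-0.22874268  0.56244482 -0.79456442]
 [ 0.32395648 -0.72570483 -0.6069635 ]]
[0.73687309 0.01506765 0.018     ]
```

View pics/t2.png

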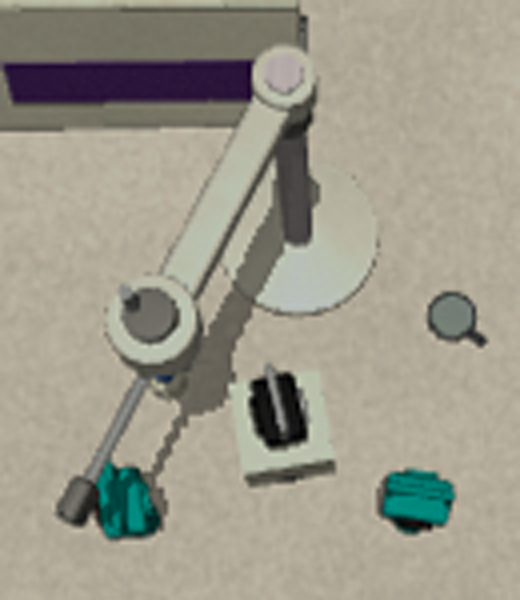

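View pics/s2.png

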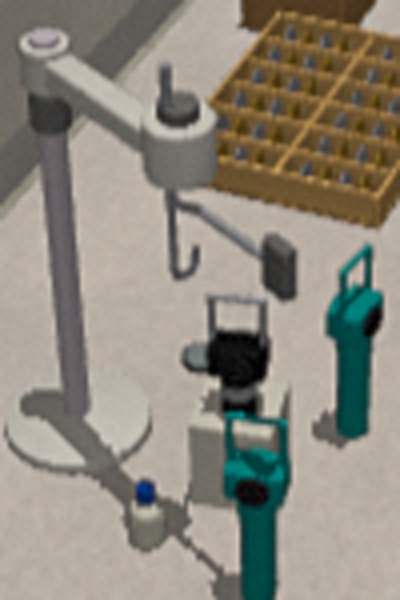

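```bash
cat > m.py <<'E'
from h import *
t=cam('top');s=cam('side')
T=lambda x,y:(200+x/4,120+y/4); S=lambda x,y:(220+x/4,140+y/4)
p1=onz(t,*T(284,72),.384)[:2]; p2=onz(t,*T(300,237),.018)[:2]
print('post',p1,p2)
reel=onz(t,*T(152,320),.392)[:2]; print('reel',reel)
grip=onz(t,*T(77,499),.346)[:2]; print('grip',grip)
b1=onz(t,*T(269,368),.195)[:2];b2=onz(t,*T(287,436),.195)[:2]; print('bail',b1,b2,(b1+b2)/2)
for n,P in [('p1',p1),('reel',reel),('grip',grip),('bail',(b1+b2)/2)]:
  print(n,'dist',np.linalg.norm(P-p1),np.degrees(np.arctan2(*(P-p1)[::-1])))
c=[onz(t,*T(*q),.085)[:2] for q in [(232,376),(318,372),(335,460),(246,474)]]; print('well',np.round(c,4),np.mean(c,0))
# side: bail from plane z
q=[onz(s,*S(*a),.192) for a in [(208,297),(267,299)]]; print('bail side',q,np.mean(q,0))
print('reel side',onz(s,*S(181,130),.392),'grip side',onz(s,*S(280,268),.324))
print('teal R top',onz(t,*T(420,482),.183),'L',onz(t,*T(130,498),.183))
E
python3 m.py
```

```text
post [0.74873766 0.03140251] [0.74566913 0.03022381]
reel [0.60572141 0.10382275]
grip [0.51344384 0.14987774]
bail [0.61329059 0.04772931] [0.5684261  0.03629005] [0.59085835 0.04200968]
p1 dist 0.0 0.0
reel dist 0.16030701591357255 153.14336253932328
grip dist 0.26343797099182753 153.27381648259174
bail dist 0.1582352405088289 176.1563415624782
well [[0.6272 0.0783]
 [0.6294 0.0169]
 [0.5661 0.0055]
 [0.5568 0.0685]] [0.59488999 0.04226895]
bail side [array([0.6143853 , 0.05175985, 0.192     ]), array([0.5719616 , 0.03707546, 0.192     ])] [0.59317345 0.04441765 0.192     ]
reel side [0.59703727 0.12094874 0.392     ] grip side [0.51163099 0.15451994 0.324     ]
teal R top [ 0.53883345 -0.04982215  0.183     ] L [0.53061094 0.13901222 0.183     ]
```

```bash
cat > pl.py <<'E'
from h import *
from scipy.spatial.transform import Rotation as Ro
def down(b): # tool pointing down, y = hook y, for arm bearing b (deg)
    a=np.radians(b+180); return np.array([[0,-np.sin(a),np.cos(a)],[0,np.cos(a),np.sin(a)],[-1,0,0]])
def rows(p,R,targets,w,nd=2):
    """targets: list of (pos,R); prints calls of 5 rows in tool axes"""
    p=np.array(p);R=np.array(R)
    for k in range(0,len(targets),5):
        out=[]
        for q,Q in targets[k:k+5]:
            out.append([round(float(x),nd) for x in R.T@(np.array(q)-p)*100]+[round(float(x),3) for x in Ro.from_matrix(R.T@Q).as_rotvec()]+[w])
        print(out); p=np.array(q);R=Q
def line(p,R,q,Q,n):
    dv=Ro.from_matrix(np.array(R).T@Q).as_rotvec()
    return [(np.array(p)+(np.array(q)-p)*i/n, np.array(R)@Ro.from_rotvec(dv*i/n).as_matrix()) for i in range(1,n+1)]
E
python3 - <<'E'
from pl import *
o=env.observe();p,R=o['position'],o['tool_rot']
up=np.array([.15,-.5,.40])
Q=down(153.2)
a=line(p,R,[.512,.151,.42],Q,25)
# raise quickly in first rows
a=[(np.array([q[0],q[1],min(.42,p[2]+.036*(i+1))]),r) for i,(q,r) in enumerate(a)]
rows(p,R,a,8.5)
s=cam('side');t=cam('top')
# triangulate left-teal bail
for uv,uv2 in [((200+130/4,120+498/4),(220+256/4,140+420/4)),((200+420/4,120+482/4),(220+356/4,140+262/4))]:
    c1,r1=ray(t,*uv);c2,r2=ray(s,*uv2)
    A=np.stack([r1,-r2],1);k=np.linalg.lstsq(A,c2-c1,rcond=None)[0];print(c1+k[0]*r1,c2+k[1]*r2)
E
```

```text
[[-3.6, -2.31, -2.13, -0.098, -0.0, 0.0, 8.5], [-7.2, -4.63, -4.26, -0.195, -0.0, 0.0, 8.5], [-10.8, -6.94, -6.4, -0.293, -0.0, 0.0, 8.5], [-14.39, -9.26, -8.53, -0.39, -0.0, 0.0, 8.5], [-17.78, -11.57, -10.66, -0.488, -0.0, 0.0, 8.5]]
[[0.0, -1.04, -2.97, -0.098, -0.0, 0.0, 8.5], [0.0, -2.09, -5.94, -0.195, -0.0, 0.0, 8.5], [0.0, -3.13, -8.9, -0.293, -0.0, 0.0, 8.5], [0.0, -4.17, -11.87, -0.39, -0.0, 0.0, 8.5], [0.0, -5.22, -14.84, -0.488, -0.0, 0.0, 8.5]]
[[0.0, 0.47, -3.11, -0.098, -0.0, 0.0, 8.5], [0.0, 0.94, -6.22, -0.195, -0.0, 0.0, 8.5], [0.0, 1.41, -9.33, -0.293, -0.0, 0.0, 8.5], [0.0, 1.88, -12.44, -0.39, -0.0, 0.0, 8.5], [0.0, 2.35, -15.55, -0.488, -0.0, 0.0, 8.5]]
[[0.0, 1.87, -2.53, -0.098, -0.0, 0.0, 8.5], [0.0, 3.75, -5.05, -0.195, -0.0, 0.0, 8.5], [0.0, 5.62, -7.58, -0.293, -0.0, 0.0, 8.5], [0.0, 7.49, -10.11, -0.39, -0.0, 0.0, 8.5], [0.0, 9.37, -12.63, -0.488, -0.0, 0.0, 8.5]]
[[0.0, 2.84, -1.35, -0.098, -0.0, 0.0, 8.5], [0.0, 5.68, -2.71, -0.195, -0.0, 0.0, 8.5], [0.0, 8.52, -4.06, -0.293, -0.0, 0.0, 8.5], [0.0, 11.36, -5.41, -0.39, -0.0, 0.0, 8.5], [0.0, 14.2, -6.77, -0.488, -0.0, 0.0, 8.5]]
[0.53213809 0.14070407 0.16831923] [0.53654165 0.14204016 0.16893128]
[ 0.53966168 -0.05016972  0.17554324] [ 0.53347716 -0.05193388  0.17493855]
```

Call:
carry_out(
  motion=[
    [[-3.6,-1.2,-1.1,-0.098,0,0,8.5],[-7.2,-3,-2.8,-0.195,0,0,8.5],[-10.8,-5,-4.6,-0.293,0,0,8.5],[-14.4,-7.5,-7,-0.39,0,0,8.5],[-17.8,-9.5,-9,-0.488,0,0,8.5]],
  ],
)

```text
time_s: 0.82
position: [0.1879, -0.4292, 0.4096]
tool_rot: [[0.0, 0.664, -0.748], [-0.0, -0.748, -0.664], [-1.0, 0.0, -0.0]]
ft_force: [0.5, -0.1, 0.3]
grip_width: 0.085
```

Call:
carry_out(
  motion=[
    [[0,-1.3,-3.4,-0.098,0,0,8.5],[0,-2.6,-6.8,-0.195,0,0,8.5],[0,-3.9,-10.2,-0.293,0,0,8.5],[0,-5.2,-13.6,-0.39,0,0,8.5],[0,-6.3,-16.8,-0.488,0,0,8.5]],
  ],
)

```text
time_s: 1.23
position: [0.2723, -0.2704, 0.4083]
tool_rot: [[0.0, 0.937, -0.349], [-0.0, -0.349, -0.937], [-1.0, 0.001, 0.0]]
ft_force: [1.4, -0.5, -0.4]
grip_width: 0.085
```

Call:
carry_out(
  motion=[
    [[0,0.47,-3.11,-0.098,0,0,8.5],[0,0.94,-6.22,-0.195,0,0,8.5],[0,1.41,-9.33,-0.293,0,0,8.5],[0,1.88,-12.44,-0.39,0,0,8.5],[0,2.35,-15.55,-0.488,0,0,8.5]],
  ],
)

```text
time_s: 1.65
position: [0.3492, -0.1336, 0.4083]
tool_rot: [[0.0, 0.991, 0.131], [-0.0, 0.131, -0.991], [-1.0, 0.0, 0.0]]
ft_force: [0.9, -1.1, -0.0]
grip_width: 0.0848
```

Call:
carry_out(
  motion=[
    [[0,1.87,-2.53,-0.098,0,0,8.5],[0,3.75,-5.05,-0.195,0,0,8.5],[0,5.62,-7.58,-0.293,0,0,8.5],[0,7.49,-10.11,-0.39,0,0,8.5],[0,9.37,-12.63,-0.488,0,0,8.5]],
  ],
)

```text
time_s: 2.07
position: [0.4262, 0.0036, 0.4082]
tool_rot: [[0.0, 0.814, 0.581], [-0.0, 0.581, -0.814], [-1.0, 0.0, 0.0]]
ft_force: [0.0, -0.7, 1.2]
grip_width: 0.0849
```

```bash
python3 - <<'E'
from pl import *
o=env.observe();p,R=o['position'],o['tool_rot']; print(p,o['q'],o['time_s'])
rows(p,R,line(p,R,[.512,.151,.42],down(153.2),5),8.5)
E
```

```text
[0.42620915 0.00359509 0.40824547] [-1.55179990e+01  4.71471004e+00  7.05895049e+01 -1.80386076e-03
  1.04670203e+02 -5.10395738e+01] 2.0667
[[-0.23, 3.11, -1.4, -0.097, 0.0, -0.0, 8.5], [-0.47, 6.22, -2.8, -0.193, 0.0, -0.0, 8.5], [-0.7, 9.33, -4.21, -0.29, 0.0, -0.0, 8.5], [-0.94, 12.44, -5.61, -0.386, 0.0, -0.0, 8.5], [-1.17, 15.55, -7.01, -0.483, 0.0, -0.0, 8.5]]
```

Call:
carry_out(
  motion=[
    [[-0.2,3.1,-1.4,-0.097,0,0,8.5],[-0.5,6.2,-2.8,-0.193,0,0,8.5],[-0.7,9.3,-4.2,-0.29,0,0,8.5],[-0.9,12.4,-5.6,-0.386,0,0,8.5],[-1.2,15.5,-7.0,-0.483,0,0,8.5]],
  ],
)

```text
time_s: 2.48
position: [0.5125, 0.1503, 0.4201]
tool_rot: [[-0.0, 0.451, 0.893], [-0.0, 0.893, -0.451], [-1.0, -0.0, -0.0]]
ft_force: [-0.9, -1.1, 0.0]
grip_width: 0.0847
```

```bash
python3 - <<'E'
from pl import *
o=env.observe();p,R=o['position'],o['tool_rot']; print(p)
rows(p,R,line(p,R,[.512,.151,.324],down(153.2),5),8.5)
w=cam('wrist');save(w,'w1.png');print(proj(w,[.512,.151,.346]),proj(w,[.606,.104,.392]))
E
```

```text
[0.5124866  0.15028793 0.42006884]
[[1.92, 0.01, -0.01, -0.0, -0.0, 0.0, 8.5], [3.84, 0.02, -0.03, -0.0, -0.0, 0.0, 8.5], [5.76, 0.03, -0.04, -0.0, -0.0, 0.0, 8.5], [7.69, 0.03, -0.06, -0.0, -0.0, 0.0, 8.5], [9.61, 0.04, -0.07, -0.0, -0.0, 0.0, 8.5]]
[279.42240273 224.81764864] [279.99664001 393.93281358]
```

View pics/w1.png

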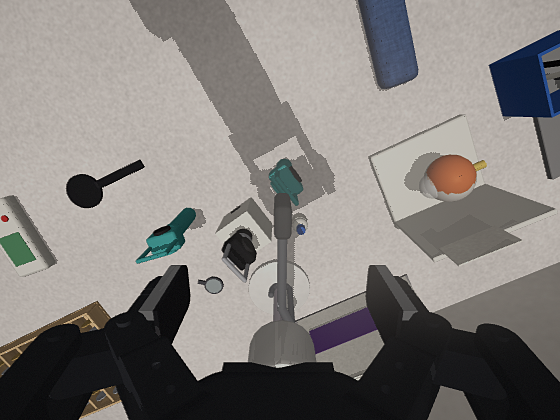

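The wrist view shows the grip centred between the jaws at about (282,217). The housing is near (280,345) and the real scope is at (238,245). I'll descend and close.

Call:
carry_out(
  motion=[
    [[2.4,0,0,0,0,0,8.5],[4.8,0,0,0,0,0,8.5],[7.2,0,0,0,0,0,8.5],[9.6,0,0,0,0,0,8.5],[9.6,0,0,0,0,0,5]],
  ],
)

```text
time_s: 2.95
position: [0.5107, 0.1484, 0.3199]
tool_rot: [[-0.008, 0.455, 0.89], [-0.001, 0.89, -0.455], [-1.0, -0.004, -0.007]]
ft_force: [0.1, 0.3, -0.1]
grip_width: 0.0748
```

Call:
carry_out(
  motion=[
    [[0,0,0,0,0,0,0.8],[0,0,0,0,0,0,0.8],[0,0,0,0,0,0,0.8],[0,0,0,0,0,0,0.8],[0,0,0,0,0,0,0.8]],
  ],
  grip_force=60,
)

```text
time_s: 3.37
position: [0.5123, 0.1485, 0.325]
tool_rot: [[0.002, 0.455, 0.89], [0.0, 0.89, -0.455], [-1.0, 0.001, 0.002]]
ft_force: [2.9, 4.0, 0.7]
grip_width: 0.0123
```

Call:
carry_out(
  motion=[
    [[0,0,0,0,0,0,0.8],[0,0,0,0,0,0,0.8],[0,0,0,0,0,0,0.8]],
  ],
)

```text
time_s: 3.62
position: [0.5124, 0.1488, 0.3246]
tool_rot: [[0.002, 0.455, 0.891], [0.0, 0.891, -0.455], [-1.0, 0.001, 0.001]]
ft_force: [2.8, 1.0, 1.9]
grip_width: 0.0124
```

Call:
carry_out(
  motion=[
    [[1,0,0,0,0,0,0.8],[2,0,0,0,0,0,0.8],[3,0,0,0,0,0,0.8],[4,0,0,0,0,0,0.8],[5,0,0,0,0,0,0.8]],
  ],
)

```text
time_s: 4.03
position: [0.5124, 0.1487, 0.2744]
tool_rot: [[0.002, 0.455, 0.891], [0.0, 0.891, -0.455], [-1.0, 0.001, 0.002]]
ft_force: [2.1, 2.6, 5.0]
grip_width: 0.0123
```

Call:
carry_out(
  motion=[
    [[1.0,0,0,0,0,0,0.8],[2.0,0,0,0,0,0,0.8],[3,0,0,0,0,0,0.8],[4,0,0,0,0,0,0.8],[4.5,0,0,0,0,0,0.8]],
  ],
)

```text
time_s: 4.45
position: [0.5124, 0.1487, 0.2292]
tool_rot: [[0.002, 0.455, 0.891], [0.0, 0.891, -0.455], [-1.0, 0.001, 0.001]]
ft_force: [0.5, 2.9, 7.0]
grip_width: 0.0121
```

```bash
python3 - <<'E'
from pl import *
o=env.observe();p,R=o['position'],o['tool_rot']; print(p,o['ft_force'],o['wrist_torque'],o['grip_width'],o['time_s'])
s=cam('side');t=cam('top')
a=cv2.resize(t['image'][120:270,200:300],None,fx=4,fy=4,interpolation=cv2.INTER_CUBIC)
b=cv2.resize(s['image'][140:290,220:320],None,fx=4,fy=4,interpolation=cv2.INTER_CUBIC)
cv2.imwrite('pics/c3.png',np.hstack([a,b])[...,::-1])
P=np.array([.748,.0315])
print(np.degrees(np.arctan2(*(p[:2]-P)[::-1])),np.linalg.norm(p[:2]-P))
E
```

```text
[0.51241444 0.14871641 0.22919238] [0.49202916 2.91708951 6.95637202] [ 0.37045527 -0.0924759   0.64755503] 0.012075807104694405 4.45
153.5471999548595 0.26313540534628105
```

View pics/c3.png

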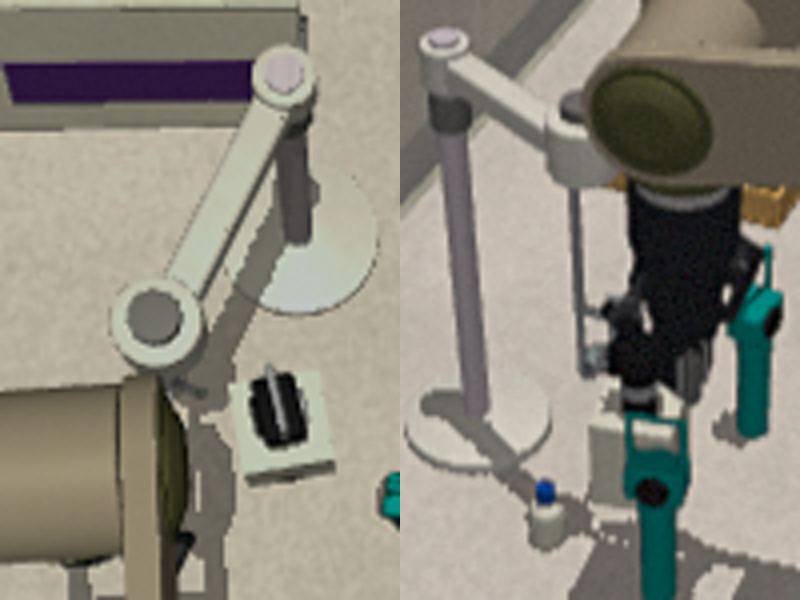

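```bash
python3 - <<'E'
from pl import *
s=cam('side');P=np.array([.748,.0315]);b=np.radians(153.5)
h=P+.160*np.array([np.cos(b),np.sin(b)])
print('img hook bottom (267,233.8); pred bottom/origin/tip',[proj(s,[*h,z]).round(1) for z in (.1566,.1666,.18)])
print([env.observe()['ft_force'][2]])
o=env.observe();p,R=o['position'],o['tool_rot'];r=np.linalg.norm(p[:2]-P)
b0=np.degrees(np.arctan2(*(p[:2]-P)[::-1]));off=p[:2]-0
def arc(b1,n,z=None):
    out=[]
    for i in range(1,n+1):
        d=(b1-b0)*i/n; M=Ro.from_euler('z',d,degrees=True).as_matrix()
        q=P+(M[:2,:2]@(p[:2]-P)); out.append(([*q,p[2]],M@R))
    return out
rows(p,R,arc(166.,5)+[],.8)
E
```

```text
img hook bottom (267,233.8); pred bottom/origin/tip [array([268.2, 234.1]), array([268.1, 231.6]), array([268. , 228.1])]
[np.float64(8.97021166332136)]
[[-0.0, -1.14, 0.04, -0.044, 0.0, 0.0, 0.8], [-0.0, -2.29, 0.12, -0.087, 0.0, 0.0, 0.8], [-0.0, -3.42, 0.26, -0.131, 0.0, 0.0, 0.8], [-0.0, -4.55, 0.44, -0.174, 0.0, 0.0, 0.8], [-0.01, -5.67, 0.68, -0.218, 0.0, 0.0, 0.8]]
```

The hook bottom in the side view is at (267,234). The prediction is (268,234), so the grip hasn't slipped. I'll swing in.

Call:
carry_out(
  motion=[
    [[0,-1.14,0.04,-0.044,0,0,0.8],[0,-2.29,0.12,-0.087,0,0,0.8],[0,-3.42,0.26,-0.131,0,0,0.8],[0,-4.55,0.44,-0.174,0,0,0.8],[0,-5.67,0.68,-0.218,0,0,0.8]],
  ],
)

```text
time_s: 5.02
position: [0.493, 0.0946, 0.2304]
tool_rot: [[0.004, 0.249, 0.968], [-0.0, 0.968, -0.249], [-1.0, 0.001, 0.004]]
ft_force: [3.5, 1.6, 8.2]
grip_width: 0.0126
```

```bash
cat > st.py <<'E'
from pl import *
P=np.array([.748,.0315])
def state(n=8):
    f=[];o=env.observe();f.append(o['ft_force'])
    return o
def bearing(p): return np.degrees(np.arctan2(*(np.array(p)[:2]-P)[::-1]))
def arc(p,R,b1,n):
    p=np.array(p);b0=bearing(p);out=[]
    for i in range(1,n+1):
        M=Ro.from_euler('z',(b1-b0)*i/n,degrees=True).as_matrix()
        out.append(([*(P+M[:2,:2]@(p[:2]-P)),p[2]],M@R))
    return out
E
python3 - <<'E'
from st import *
o=env.observe();p,R=o['position'],o['tool_rot'];print(p,bearing(p),o['ft_force'],o['wrist_torque'])
rows(p,R,arc(p,R,175.8,10),.8)
s=cam('side');t=cam('top')
a=cv2.resize(t['image'][120:270,200:300],None,fx=4,fy=4,interpolation=cv2.INTER_CUBIC)
b=cv2.resize(s['image'][140:290,220:320],None,fx=4,fy=4,interpolation=cv2.INTER_CUBIC)
cv2.imwrite('pics/c4.png',np.hstack([a,b])[...,::-1])
E
```

```text
[0.49296112 0.09458489 0.23038987] 166.10653172785308 [3.45656675 1.6078725  8.21190226] [ 0.17496392 -0.49463875  0.58132096]
[[-0.0, -0.44, 0.01, -0.017, 0.0, 0.0, 0.8], [-0.0, -0.89, 0.02, -0.034, 0.0, 0.0, 0.8], [-0.0, -1.33, 0.05, -0.051, 0.0, 0.0, 0.8], [-0.0, -1.78, 0.08, -0.068, 0.0, 0.0, 0.8], [-0.0, -2.22, 0.12, -0.085, 0.0, 0.0, 0.8]]
[[-0.0, -0.44, 0.01, -0.017, 0.0, 0.0, 0.8], [-0.0, -0.89, 0.02, -0.034, 0.0, 0.0, 0.8], [-0.0, -1.33, 0.05, -0.051, 0.0, 0.0, 0.8], [-0.0, -1.78, 0.08, -0.068, 0.0, 0.0, 0.8], [-0.0, -2.22, 0.12, -0.085, 0.0, 0.0, 0.8]]
```

View pics/c4.png

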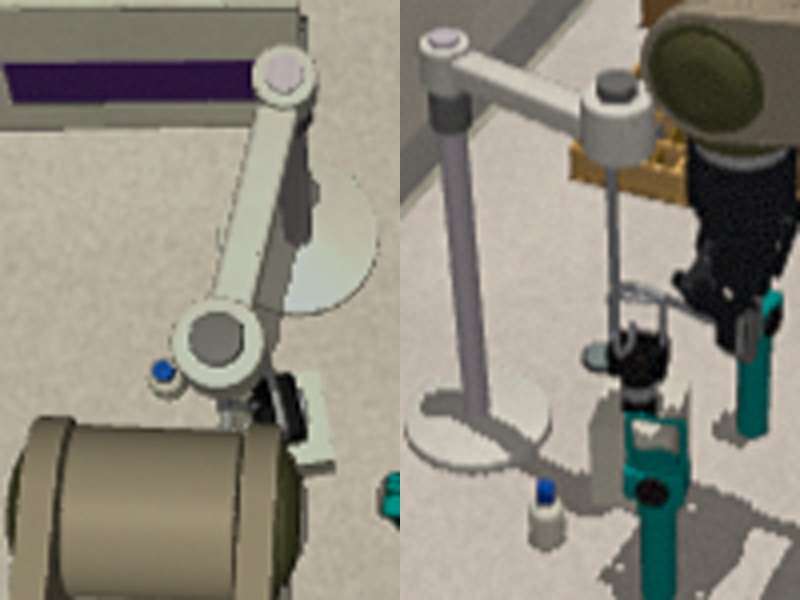

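In this picture the hook tip is just outside the bail, near (625,345) in the right panel. It is below the bail's top bar, which is at row 297 or so. I'll continue the swing gently.

Call:
carry_out(
  motion=[
    [[0,-0.44,0.01,-0.017,0,0,0.8],[0,-0.89,0.02,-0.034,0,0,0.8],[0,-1.33,0.05,-0.051,0,0,0.8],[0,-1.78,0.08,-0.068,0,0,0.8],[0,-2.22,0.12,-0.085,0,0,0.8]],
  ],
)

```text
time_s: 5.53
position: [0.4888, 0.073, 0.2304]
tool_rot: [[0.004, 0.168, 0.986], [-0.0, 0.986, -0.168], [-1.0, 0.001, 0.004]]
ft_force: [2.7, 2.0, 8.6]
grip_width: 0.0121
```

Call:
carry_out(
  motion=[
    [[0,-0.44,0.01,-0.017,0,0,0.8],[0,-0.89,0.02,-0.034,0,0,0.8],[0,-1.33,0.05,-0.051,0,0,0.8],[0,-1.78,0.08,-0.068,0,0,0.8],[0,-2.2,0.12,-0.085,0,0,0.8]],
  ],
)

```text
time_s: 5.95
position: [0.4863, 0.0511, 0.2304]
tool_rot: [[0.004, 0.084, 0.996], [-0.0, 0.997, -0.084], [-1.0, 0.0, 0.004]]
ft_force: [3.0, 1.7, 8.8]
grip_width: 0.0121
```

```bash
python3 - <<'E'
from st import *
o=env.observe();p,R=o['position'],o['tool_rot'];print(p,bearing(p),o['ft_force'],o['wrist_torque'])
s=cam('side');t=cam('top')
a=cv2.resize(t['image'][170:245,235:305],None,fx=6,fy=6,interpolation=cv2.INTER_CUBIC)
b=cv2.resize(s['image'][195:270,255:315],None,fx=6,fy=6,interpolation=cv2.INTER_CUBIC)
cv2.imwrite('pics/c5.png',np.hstack([a,b])[...,::-1])
E
```

```text
[0.48633741 0.05106215 0.23039984] 175.72446595789924 [3.04887653 1.6907278  8.81684201] [ 0.30507057 -0.43730652  0.52564106]
```

View pics/c5.png

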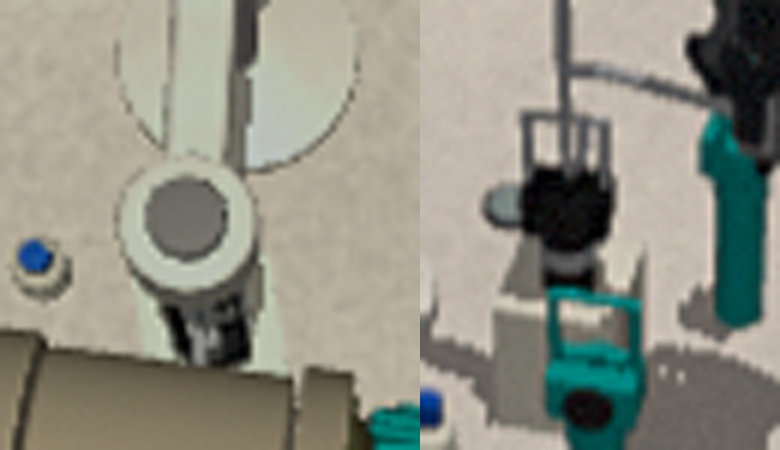

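```bash
python3 - <<'E'
from st import *
s=cam('side');t=cam('top')
print('reel',onz(t,235+188/6,170+218/6,.392),bearing(onz(t,235+188/6,170+218/6,.392)))
print('shank u pred',proj(s,[.5892,.053,.2]),'seen',255+145/6)
for uv in [(284,72)]: print('post top',onz(t,200+284/4,120+18,.384))
# bail ends in side view at z .192
e=[onz(s,255+x/6,195+118/6,.193) for x in (103,187)];print(e,np.mean(e,0),bearing(np.mean(e,0)))
E
```

```text
reel [0.59098052 0.04229055 0.392     ] 176.06875050627974
shank u pred [279.38883645 214.38943692] seen 279.1666666666667
post top [0.74873766 0.03140251 0.384     ]
[array([0.61255035, 0.05454071, 0.193     ]), array([0.57326072, 0.03851565, 0.193     ])] [0.59290553 0.04652818 0.193     ] 174.4654929693154
```

Call:
carry_out(
  motion=[
    [[-0.2,0,0,0,0,0,0.8],[-0.4,0,0,0,0,0,0.8],[-0.6,0,0,0,0,0,0.8],[-0.8,0,0,0,0,0,0.8],[-1.0,0,0,0,0,0,0.8]],
  ],
)

```text
time_s: 6.57
position: [0.4863, 0.0513, 0.2404]
tool_rot: [[0.004, 0.084, 0.996], [-0.0, 0.996, -0.084], [-1.0, 0.0, 0.004]]
ft_force: [4.2, 1.5, 7.1]
grip_width: 0.0123
```

Call:
carry_out(
  motion=[
    [[-0.2,0,0,0,0,0,0.8],[-0.4,0,0,0,0,0,0.8],[-0.6,0,0,0,0,0,0.8],[-0.8,0,0,0,0,0,0.8],[-1.0,0,0,0,0,0,0.8]],
  ],
)

```text
time_s: 6.98
position: [0.4863, 0.0513, 0.2503]
tool_rot: [[0.004, 0.084, 0.996], [-0.0, 0.996, -0.084], [-1.0, 0.0, 0.004]]
ft_force: [3.9, 0.6, 6.9]
grip_width: 0.0122
```

```bash
cat >> st.py <<'E'
def avg(n=10):
    f=[]
    for _ in range(n): env.get_image('top'); o=env.observe(); f.append([*o['ft_force'],*o['wrist_torque']])
    f=np.array(f); print('pos',np.round(o['position'],4),'brg',bearing(o['position']).round(2),'F',f.mean(0).round(2),'sd',f.std(0).round(2)[:3],'reel',round(.3246-o['position'][2],4),'t',o['time_s'])
E
python3 - <<'E'
from st import *
avg()
s=cam('side');b=cv2.resize(s['image'][195:270,245:320],None,fx=7,fy=7,interpolation=cv2.INTER_CUBIC);cv2.imwrite('pics/c6.png',b[...,::-1])
E
```

```text
pos [0.4863 0.0512 0.2503] brg 175.69 F [ 3.56  1.58  6.92  0.26 -0.45  0.5 ] sd [0.63 0.57 0.46] reel 0.0743 t 7.4833
```

View pics/c6.png

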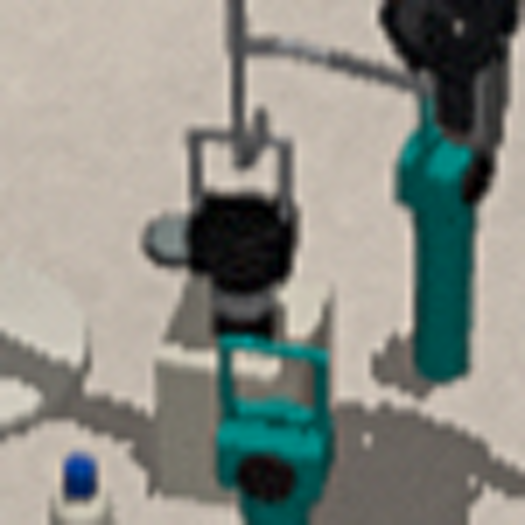

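The hook tip shows above the bail bar at (262,115), so the bar sits in the hook's mouth. I'll ease it up onto the bar.

Call:
carry_out(
  motion=[
    [[-0.2,0,0,0,0,0,0.8],[-0.4,0,0,0,0,0,0.8],[-0.6,0,0,0,0,0,0.8],[-0.8,0,0,0,0,0,0.8],[-0.8,0,0,0,0,0,0.8]],
  ],
)

```text
time_s: 7.95
position: [0.4863, 0.0513, 0.258]
tool_rot: [[0.003, 0.084, 0.996], [-0.0, 0.996, -0.084], [-1.0, 0.0, 0.003]]
ft_force: [4.9, 1.6, 2.4]
grip_width: 0.012
```

```bash
python3 -c "
from st import *
avg(12)"
```

```text
pos [0.4863 0.0512 0.2577] brg 175.69 F [ 5.51  1.77  2.9   0.24 -0.82  0.51] sd [0.56 0.3  0.48] reel 0.0669 t 8.55
```

Call:
carry_out(
  motion=[
    [[-0.25,0,0.03,0,0,0,0.8],[-0.5,0,0.06,0,0,0,0.8],[-0.75,0,0.09,0,0,0,0.8],[-1.0,0,0.1,0,0,0,0.8],[-1.25,0,0.1,0,0,0,0.8]],
  ],
)

```text
time_s: 8.97
position: [0.4863, 0.0513, 0.2698]
tool_rot: [[0.0, 0.085, 0.996], [0.0, 0.996, -0.085], [-1.0, 0.0, 0.0]]
ft_force: [2.5, 2.0, 1.5]
grip_width: 0.0122
```

```bash
python3 -c "
from st import *
avg(12)"
```

```text
pos [0.4863 0.0512 0.2695] brg 175.7 F [ 2.32  1.7   2.26  0.38 -0.5   0.54] sd [0.49 0.67 0.42] reel 0.0551 t 9.5667
```

Call:
carry_out(
  motion=[
    [[-0.25,0.01,0.03,-0.003,0,0,0.8],[-0.5,0.02,0.06,-0.006,0,0,0.8],[-0.75,0.03,0.07,-0.01,0,0,0.8],[-1.0,0.03,0.07,-0.01,0,0,0.8],[-1.25,0.03,0.07,-0.01,0,0,0.8]],
  ],
)

```text
time_s: 9.98
position: [0.4864, 0.0513, 0.2822]
tool_rot: [[-0.002, 0.075, 0.997], [-0.0, 0.997, -0.075], [-1.0, -0.0, -0.002]]
ft_force: [-4.0, 0.1, -0.2]
grip_width: 0.0122
```

```bash
python3 -c "
from st import *
avg(12)"
```

```text
pos [0.4864 0.0514 0.282 ] brg 175.66 F [-5.25  0.32  1.43  0.06  0.54 -0.04] sd [0.62 0.39 0.44] reel 0.0426 t 10.5833
```

Call:
carry_out(
  motion=[
    [[-0.25,0,-0.02,0,0,0,0.8],[-0.5,0,-0.04,0,0,0,0.8],[-0.75,0,-0.05,0,0,0,0.8],[-1.0,0,-0.05,0,0,0,0.8],[-1.2,0,-0.05,0,0,0,0.8]],
  ],
)

```text
time_s: 11.0
position: [0.4864, 0.0514, 0.2944]
tool_rot: [[-0.0, 0.075, 0.997], [-0.0, 0.997, -0.075], [-1.0, -0.0, -0.0]]
ft_force: [-4.9, 0.4, 0.2]
grip_width: 0.0123
```

```bash
python3 -c "
from st import *
avg(20)"
```

```text
pos [0.4864 0.0515 0.294 ] brg 175.63 F [-5.08  0.08  0.69 -0.    0.62 -0.07] sd [0.47 0.42 0.42] reel 0.0306 t 12.0
```

Call:
carry_out(
  motion=[
    [[-0.2,0,-0.03,0,0,0,0.8],[-0.4,0,-0.06,0,0,0,0.8],[-0.55,0,-0.08,0,0,0,0.8],[-0.65,0,-0.08,0,0,0,0.8],[-0.65,0,-0.08,0,0,0,0.8]],
  ],
)

```text
time_s: 12.42
position: [0.4864, 0.0514, 0.301]
tool_rot: [[0.002, 0.075, 0.997], [-0.0, 0.997, -0.075], [-1.0, 0.0, 0.002]]
ft_force: [2.7, 0.5, 0.2]
grip_width: 0.0118
```

```bash
python3 - <<'E'
from st import *
avg(24)
s=cam('side');b=cv2.resize(s['image'][160:270,235:320],None,fx=5,fy=5,interpolation=cv2.INTER_CUBIC);cv2.imwrite('pics/c7.png',b[...,::-1])
E
```

```text
pos [0.4863 0.0514 0.3007] brg 175.64 F [ 5.11 -0.23  0.13  0.   -0.81 -0.01] sd [0.7  0.49 0.44] reel 0.0239 t 13.6167
```

View pics/c7.png

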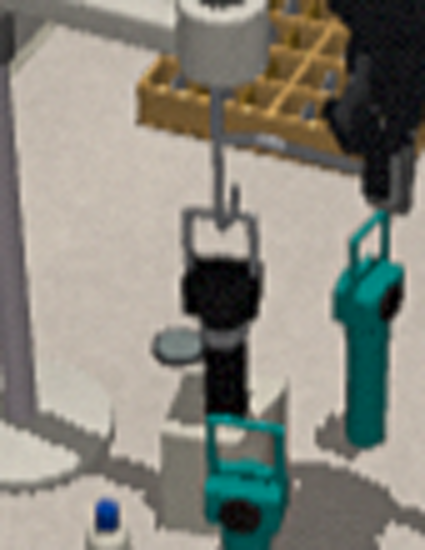

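The picture shows the scope lifted and upright, with the handle still well inside the block and the bail seated in the hook at (225,215). I'll relieve the radial preload before letting go.

Call:
carry_out(
  motion=[
    [[0,0,0.02,0,0,0,0.8],[0,0,0.04,0,0,0,0.8],[0,0,0.04,0,0,0,0.8]],
  ],
)

```text
time_s: 13.92
position: [0.4863, 0.0515, 0.3006]
tool_rot: [[0.0, 0.075, 0.997], [-0.0, 0.997, -0.075], [-1.0, -0.0, 0.0]]
ft_force: [3.9, -0.7, -0.8]
grip_width: 0.012
```

```bash
python3 - <<'E'
from st import *
avg(24)
E
```

```text
pos [0.4863 0.0514 0.3006] brg 175.64 F [ 4.85 -0.75 -0.17 -0.05 -0.89 -0.05] sd [0.47 0.54 0.49] reel 0.024 t 15.1167
```

Call:
carry_out(
  motion=[
    [[0.2,0,0.01,0,0,0,0.8],[0.4,0,0.02,0,0,0,0.8],[0.4,0,0.02,0,0,0,0.8]],
  ],
)

```text
time_s: 15.37
position: [0.4863, 0.0515, 0.2961]
tool_rot: [[-0.0, 0.075, 0.997], [0.0, 0.997, -0.075], [-1.0, 0.0, -0.0]]
ft_force: [4.4, -1.1, 0.4]
grip_width: 0.0121
```

```bash
python3 - <<'E'
from st import *
avg(22)
E
```

```text
pos [0.4863 0.0515 0.2966] brg 175.63 F [ 3.7  -0.9   0.22 -0.07 -0.72 -0.08] sd [0.41 0.54 0.69] reel 0.028 t 16.4667
```

Call:
carry_out(
  motion=[
    [[-0.15,0,0.01,0,0,0,0.8],[-0.3,0,0.02,0,0,0,0.8],[-0.3,0,0.02,0,0,0,0.8]],
  ],
)

```text
time_s: 16.72
position: [0.4863, 0.0515, 0.2998]
tool_rot: [[-0.0, 0.075, 0.997], [0.0, 0.997, -0.075], [-1.0, -0.0, -0.0]]
ft_force: [1.3, -1.3, 0.4]
grip_width: 0.0124
```

```bash
python3 - <<'E'
from st import *
avg(22)
E
```

```text
pos [0.4864 0.0515 0.2995] brg 175.63 F [ 0.07 -0.25  0.08 -0.03 -0.16 -0.08] sd [1.02 0.54 0.52] reel 0.0251 t 17.8167
```

Call:
carry_out(
  motion=[
    [[0,0,0,0,0,0,1.0],[0,0,0,0,0,0,1.1],[0,0,0,0,0,0,1.15],[0,0,0,0,0,0,1.2],[0,0,0,0,0,0,1.2]],
  ],
  grip_force=20,
)

```text
time_s: 18.23
position: [0.4864, 0.0515, 0.2995]
tool_rot: [[-0.0, 0.075, 0.997], [0.0, 0.997, -0.075], [-1.0, 0.0, -0.0]]
ft_force: [-1.9, -0.2, -0.9]
grip_width: 0.0122
```

Call:
carry_out(
  motion=[
    [[0,0,0,0,0,0,1.22],[0,0,0,0,0,0,1.24],[0,0,0,0,0,0,1.26],[0,0,0,0,0,0,1.28],[0,0,0,0,0,0,1.3]],
  ],
)

```text
time_s: 18.65
position: [0.4865, 0.0515, 0.2996]
tool_rot: [[-0.0, 0.075, 0.997], [0.0, 0.997, -0.075], [-1.0, 0.0, -0.0]]
ft_force: [-3.5, 0.6, -0.7]
grip_width: 0.0128
```

```bash
python3 - <<'E'
from st import *
avg(2)
s=cam('side');b=cv2.resize(s['image'][160:270,235:320],None,fx=5,fy=5,interpolation=cv2.INTER_CUBIC);cv2.imwrite('pics/c8.png',b[...,::-1])
a=cv2.imread('pics/c7.png')
# vertical shift of the head/hook patch between c7 and c8
T=a[180:330,170:270]; r=cv2.matchTemplate(b[...,::-1].copy(),T,cv2.TM_CCOEFF_NORMED);m=cv2.minMaxLoc(r);print('match',m[1],m[3],'was (170,180); px/mm vertical:',5*(proj(s,[.592,.044,.2])-proj(s,[.592,.044,.201])))
print(env.observe()['grip_width'])
E
```

```text
pos [0.4865 0.0515 0.2995] brg 175.63 F [-3.37  0.36  0.19  0.07  0.49  0.06] sd [0.14 0.26 0.46] reel 0.0251 t 18.75
match 0.9960458278656006 (170, 182) was (170,180); px/mm vertical: [0.03038804 1.29497392]
0.01281267345154076
```

Call:
carry_out(
  motion=[
    [[0,0,0,0,0,0,1.32],[0,0,0,0,0,0,1.34],[0,0,0,0,0,0,1.36],[0,0,0,0,0,0,1.38],[0,0,0,0,0,0,1.4]],
  ],
)

```text
time_s: 19.22
position: [0.4867, 0.0514, 0.2996]
tool_rot: [[0.0, 0.075, 0.997], [-0.0, 0.997, -0.075], [-1.0, -0.0, 0.0]]
ft_force: [-0.0, 1.0, 0.8]
grip_width: 0.014
```

Call:
carry_out(
  motion=[
    [[0,0,0,0,0,0,1.42],[0,0,0,0,0,0,1.44],[0,0,0,0,0,0,1.46],[0,0,0,0,0,0,1.48],[0,0,0,0,0,0,1.5]],
  ],
)

```text
time_s: 19.63
position: [0.4866, 0.0515, 0.2996]
tool_rot: [[0.0, 0.075, 0.997], [-0.0, 0.997, -0.075], [-1.0, -0.0, 0.0]]
ft_force: [-0.6, -0.3, 0.2]
grip_width: 0.0148
```

```bash
cat > z.py <<'E'
from st import *
s=cam('side');b=cv2.resize(s['image'][160:270,235:320],None,fx=5,fy=5,interpolation=cv2.INTER_CUBIC)
a=cv2.imread('pics/c8.png');T=a[180:330,170:270]; r=cv2.matchTemplate(b[...,::-1].copy(),T,cv2.TM_CCOEFF_NORMED);m=cv2.minMaxLoc(r)
print('down mm vs held',(m[3][1]-180)/1.295,m[3][0]-170,round(m[1],3),env.observe()['ft_force'].round(2),env.observe()['grip_width'])
E
python3 z.py
```

```text
down mm vs held 0.0 0 0.999 [-0.46  0.06  0.26] 0.015122844679385142
```

It's free at 15 mm opening with no measurable movement. I'll open fully and retreat straight up.

Call:
carry_out(
  motion=[
    [[0,0,0,0,0,0,2],[0,0,0,0,0,0,3],[0,0,0,0,0,0,4.5],[0,0,0,0,0,0,6],[0,0,0,0,0,0,7]],
  ],
)

```text
time_s: 20.1
position: [0.4866, 0.0515, 0.2996]
tool_rot: [[-0.0, 0.075, 0.997], [-0.0, 0.997, -0.075], [-1.0, -0.0, -0.0]]
ft_force: [-0.4, -0.3, -0.0]
grip_width: 0.0652
```

Call:
carry_out(
  motion=[
    [[-0.5,0,0,0,0,0,7],[-2,0,0,0,0,0,7],[-4.5,0,0,0,0,0,7],[-7.5,0,0,0,0,0,7],[-10.5,0,0,0,0,0,7]],
  ],
)

```text
time_s: 20.52
position: [0.4862, 0.0515, 0.4061]
tool_rot: [[-0.0, 0.075, 0.997], [0.0, 0.997, -0.075], [-1.0, 0.0, -0.0]]
ft_force: [1.0, -0.4, -0.2]
grip_width: 0.07
```

Call:
carry_out(
  motion=[
    [[-1,0,-1.5,0,0,0,7],[-2,0,-4.5,0,0,0,7],[-2,0,-7.5,0,0,0,7],[-2,0,-10,0,0,0,7],[-2,0,-10,0,0,0,7]],
  ],
)

```text
time_s: 20.93
position: [0.3835, 0.0596, 0.4264]
tool_rot: [[0.003, 0.074, 0.997], [-0.001, 0.997, -0.074], [-1.0, -0.0, 0.003]]
ft_force: [0.3, 0.2, 0.5]
grip_width: 0.0702
```

```bash
python3 z.py; python3 - <<'E'
from st import *
o=env.observe();print(o['position'],o['time_s'])
s=cam('side');t=cam('top')
a=cv2.resize(t['image'][120:270,200:300],None,fx=4,fy=4,interpolation=cv2.INTER_CUBIC)
b=cv2.resize(s['image'][140:290,220:320],None,fx=4,fy=4,interpolation=cv2.INTER_CUBIC)
cv2.imwrite('pics/c9.png',np.hstack([a,b])[...,::-1])
E
```

```text
down mm vs held 0.0 0 0.999 [ 0.75 -0.85  0.35] 0.06988070245344591
[0.38525603 0.05924451 0.42595723] 20.9833
```

View pics/c9.png

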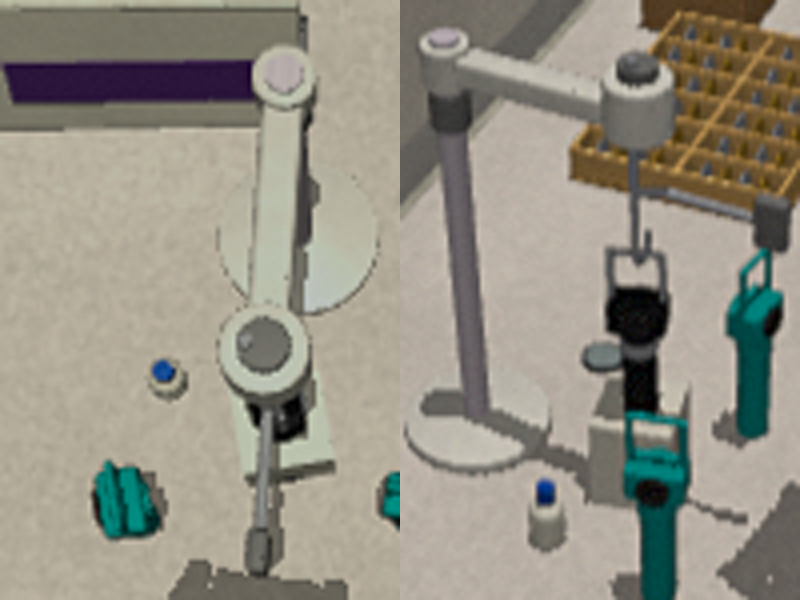

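The picture shows the scope hanging from the hook by its bail (640,255), upright, with its handle still in the well. The robot is clear and nothing else has moved, so I'll hand the job in.

```bash
python3 z.py; python3 -c "
from rig import env
print(env.close_job())"
```

```text
down mm vs held 0.0 0 0.999 [0.11 0.05 0.34] 0.0702532316579769
the job is handed in; nothing more can be done
None
```

The ophthalmoscope now floats on the balancer hook, upright and about 45 mm off the floor of its well, with its foot still in the bore. I handed the job in at about 21 s with the robot clear.

- **What I did:** I gripped the hook and pulled it down about 95 mm. I swung it under the bail without feeling any contact and let it up at about 3 cm/s until it took the instrument. The weight felt like about 3.4–3.6 N, so I raised it to near balance at about 25 mm of reel and opened the jaws slowly.
- **Last checks:** Image matching showed no movement between holding the hook, letting go and backing away (resolution about 1 mm). The last picture shows the scope hanging upright, and the bottle and the turquoise look-alikes in that view unmoved; the other desk items I didn't re-check.
- **What disagreed:** The force readings drifted by up to about 0.5 N, which put the balance anywhere from about 23.6 to 27 mm. I chose a point between, and it stayed put within the reel's friction. Sideways force on the grip reached about 5 N at times during the lift, and I eased it to near zero before letting go. It rose again to about 3.5 N as the jaws loosened.

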